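# Shut and lock a control enclosure with its T-handle panel key

## Robot

A 7-joint arm with a two-finger parallel gripper is mounted at the origin on the work surface. World frame = base frame: x ahead of the robot, y to its left, z up, the work surface at z = 0. Lengths are in m, angles in degrees, forces in N, time in s.
With the tool pointing down it reaches from about 0.425 to 0.8 m from the base axis. Payload 8.3 kg.
Tool frame: the origin (TCP) lies midway between the tips of the shut fingers; the grasp point (between the pads) lies 19 mm behind it (robot.grasp_offset is the distance from the TCP to the grasp point, in m); z points along the fingers, x is the direction in which the jaws open and shut, and the axes are right-handed (so a half turn about z gives the same grasp; the last joint's range is limited). The gripper opens to 85 mm and grips with 20 to 120 N. Pads are 22 mm wide; open, the fingers measure 114 mm over their backs; the gripper's body (76 mm by 85 mm) begins 54 mm behind the grasp point. The pads swing forward as they close: fully open they stand 13 mm farther back than shut.
Start: joints at [-3.604, 21.967, 0.94, 78.501, -0.361, 79.538, -2.664], TCP at [0.625, 0, 0.231] pointing down, gripper open.
Joint ranges: [-169.22, 169.22], [-14.56, 117.87], [-87.37, 89.26], [10.42, 133.3], [-82.24, 262.24], [0.94, 117.77], [-172.7, 172.7]. Speed limits (degrees/s): [136.94, 136.94, 172.46, 172.46, 180, 180, 180].

## Interface

Orientations are given as a 3x3 rotation matrix whose columns are the frame's x, y, z axes.
In Python, from workcell import robot gives the robot as it stands. Calls block until the motion is done:
- robot.goto(position, orientation): joint-space move of the TCP to a pose.
- robot.move_linear(position, frame=None, speed=0.15): straight line of the TCP; frame=None keeps the orientation; speed is the mean speed in m/s.
- robot.set_joints(angles): joint-space move.
- robot.command_gripper(opening, grip_force=None): finger opening in m; grip_force is the grip in N (None keeps the last); returns when the fingers have stopped.
- robot.sleep(seconds).
- robot.ik(position, orientation): joint angles nearest the present ones, or None.
- robot.grab_frame(name): name is "scene" or "side" or "wrist"; returns a dict with "image" (420x560x3 uint8, red, green, blue), "camera_matrix" (3x3 intrinsics, pixels), "camera_from_world" (4x4, takes a point from world to camera coordinates). Camera axes: x right, y up, looking along -z (the intrinsics and any distortion apply to the point x, -y, -z); pixel columns grow to the right and rows downward; lengths in m; the calibration is good to about 2 mm. The wrist camera is an equidistant fisheye: a pixel r from the principal point sees the ray r / f radians off the axis. A picture is of the moment at which its call begins. There is no depth.
A pose or a line that the arm cannot do raises robot.Unreachable and nothing moves.
- robot.finish_job(): hands the job in, once; it reports no verdict.
Readings, each from a call of its own:
- robot.read_time(): time.
- robot.read_joint_positions(): joint angles.
- robot.read_qd(): joint speeds.
- robot.read_joint_efforts(): joint torques, N m.
- robot.read_tool_pos(): TCP position.
- robot.read_ee_rot(): TCP orientation.
- robot.read_ft_force(): force on the tool from outside, world axes, zero at the start.
- robot.read_torque(): the same for the moment, N m.
- robot.read_grip_width(): finger opening in m.
Only numpy, scipy, OpenCV 4.12 (cv2) and the standard library are available. Lean on these libraries where they do the work, as an engineer would, in place of code of your own. Each camera call takes 0.05 s, during which the arm holds its last target.

## Task

Press the half-open door of the grey control enclosure shut, then take the big socket-ended T-handle key from the slanted rack, stand it in the door's lock and turn it gently back and forth until it drops over the hidden square. Turn it clockwise until the lock is fully home and leave the key standing upright in the lock for the inspector. Leave the slim key in the rack, the screwdriver and the jar where they are.

Things in the scene. Friction and masses are not known exactly. Their poses are not given: they have to be found in the camera images.
- enclosure: Grey sheet-steel control enclosure lying on its back, fixed to the bench: 240 mm (its x) by 300 mm (its y), walls 90 mm high. Origin: centre of its underside; z up. The door on top is hinged along the +x side (far from the robot); its free edge is the -x side.
- door_leaf (a joint): Door angle in rad: 0 shut (flat), grows as the free edge rises, up to 1.6. A stiff hinge (about 1 N m) holds the door where it is left; light pressure on the free edge shuts it. Starts between 0.4 and 0.85.
- door_hinge (a point): Point on the door's hinge line, mid-length, 90 mm above the bench (level with the underside of the shut door). Axes are the door's: -x towards the free edge, 242 mm away; y along the hinge; z out of the outer face.
- door_press (a point): Point on the door's outer face for pressing it shut: 222 mm from the hinge line, 20 mm inside the free edge, 80 mm to the +y side of the lock. Moves with the door (axes as door_hinge). The door is 6 mm thick; when shut this point is 96 mm above the bench.
- lock_mouth (a point): Centre of the lock's mouth, a round steel well in the door's outer face, mid-way along the door, 195 mm from the hinge; the rim stands 8 mm above the door face (104 mm above the bench when shut). Axes as door_hinge, z out of the well. The funnel, 38 mm wide, narrows over 8 mm to a 29 mm bore; floor 48 mm below the rim. In the bore stands a 14 mm square drive, top 34 mm below the rim.
- lock (a joint): Turn of the lock in rad: 0 unlocked (starts 0 to 0.1), grows clockwise seen from above, 1.57 fully locked, a stop at each end, about 0.1 N m of friction. The angle at which its square drive stands differs every time and is NOT told. The key's end rests on the square, 34 mm below the rim, until in line with it within about 10 degrees, then drops 14 mm more to the well's floor.
- rack: Dark steel slanted rack fixed to the bench, base 175 x 260 mm, with two open-topped cradles at y = +75 and -75 mm. Origin on its underside; a key lies in each cradle, lower end at x = -127 mm, leaning up to +x at 45 degrees. Front stops 36 mm high; the rear supports, at x = -10 mm, carry the shafts 165 mm from their lower ends, their cheeks some 140 mm above the bench.
- key_grip (a point): On the axis of the big T-handle panel key's shaft (steel, 300 g, 195 mm long), 95 mm from its lower (socket) end: bare round shaft 14 mm in diameter from 46 to 174 mm. Axes are the key's: z up the shaft from socket to handle, y along the handle bar. It starts in either cradle of the rack, leaning 45 degrees, bar level.
- key_tip (a point): Centre of the key's lower end: mouth of a square socket 16.4 mm across, 16 mm deep, its sides parallel to the key's x and y; the sleeve round it is at most 27 mm across, 46 mm long. Axes as key_grip.
- key_bar (a point): Centre of the key's handle bar, 188 mm above the lower end: 14 mm by 14 mm square bar, 110 mm long along the key's y. Axes as key_grip.
- hexkey_mid (a point): Middle of the slim T-handle key (a bystander) in the rack's other cradle: shaft 10 mm thick, whole 200 mm long, handle bar 84 mm long and 9 mm thick. Leave it there.
- screwdriver: Bystander: screwdriver 190 mm long with black handle lying on the bench between robot and task, origin at its middle on the bench.
- jar: Bystander: closed jar 52 mm wide, 80 mm high, standing between enclosure and rack, origin at the centre of its foot.
Not all that is in view belongs to the job. What is shaped like the part that bears key_grip but purple is not meant.

How it is judged (in metres and radians):
On the way, in this order (a step that is already met when the one before it is completed fails the run):
1. the door is pressed shut (value of joint door_leaf below 0.03 rad), for 0.2 s.
2. with the door shut, the key stands in the lock and has dropped over the square (value of joint door_leaf below 0.03 rad and z of key_tip in the frame of lock_mouth below -0.043 m and horizontal distance between key_tip and lock_mouth below 0.006 m and angle between key_bar's own z axis and vertical below 0.12 rad), for 0.2 s.
3. the lock is turned clockwise fully home with the key (all of step 2 and value of joint lock above 1.43 rad), for 0.2 s.
At the end, for the whole second after the job is handed in: Door shut (within 0.03 rad), lock turned clockwise to within 8 degrees of its stop (over 1.43 rad), the key left at rest in the lock, dropped over the square (end at least 43 mm below the rim, within 6 mm of its centre), upright within 7 degrees (all of step 3 and linear speed of key below 0.02 m/s); the robot touches nothing.
It fails at once if the key is forced: more than 70 N between key and enclosure before the key has dropped over the square (contact force between key and enclosure above 70 N and z of key_tip in the frame of lock_mouth above -0.043 m).
It fails at once if the slim key is moved by more than 40 mm (distance of hexkey_mid from where it was at the start of the episode above 0.04 m).
It fails at once if the screwdriver or the jar is moved by more than 40 mm (distance of any of screwdriver, jar from where it was at the start of the episode above 0.04 m).
It also fails if it takes over 72 s, if anything falls off the work surface, if the arm or the gripper's body presses on something with over 40 N, if the wrist force passes 120 N, or if a joint passes its speed limit or range.

## Working session

There is one attempt and no reset: what is moved stays moved. The work goes in short steps, each a Python script; the robot and the scene stay as the last script left them, time stands still between calls to the robot, and variables do not carry over. Pictures are saved under pics/ and viewed, and the job is handed in when it is done.

```bash
ls; mkdir -p pics; python3 - <<'E'
from workcell import robot
import cv2
for n in ["scene","side","wrist"]:
    f=robot.grab_frame(n); cv2.imwrite(f"pics/{n}0.png",f["image"][:,:,::-1])
    print(n,f["camera_matrix"].tolist(),f["camera_from_world"].round(4).tolist(),[k for k in f])
print(robot.read_time(),robot.read_ee_rot(),robot.grasp_offset)
E
```

```text
pics
scene [[502.9796557615573, 0.0, 288.02523834416144], [0.0, 502.9796557615573, 211.48421784482613], [0.0, 0.0, 1.0]] [[0.3884, 0.9215, 0.0026, -0.1996], [-0.6548, 0.274, 0.7043, 0.1883], [0.6483, -0.2752, 0.7099, -1.7163], [0.0, 0.0, 0.0, 1.0]] ['image', 'camera_matrix', 'camera_from_world']
side [[407.7192957694735, 0.0, 278.3570883896675], [0.0, 407.7192957694735, 206.55651613790585], [0.0, 0.0, 1.0]] [[0.7495, -0.6619, -0.003, -0.3327], [0.4773, 0.5373, 0.6953, -0.2872], [-0.4587, -0.5226, 0.7187, -1.0066], [0.0, 0.0, 0.0, 1.0]] ['image', 'camera_matrix', 'camera_from_world']
wrist [[325.19226210127806, 0.0, 282.30040335399514], [0.0, 325.19226210127806, 205.5441779872258], [0.0, 0.0, 1.0]] [[1.0, 0.0003, -0.0026, -0.6221], [-0.0012, 0.946, -0.3241, 0.0418], [0.0024, 0.3241, 0.946, -0.3813], [0.0, 0.0, 0.0, 1.0]] ['image', 'camera_matrix', 'camera_from_world']
0.15 [[ 9.99998801e-01  6.79479555e-05 -1.54678720e-03]
 [ 6.79670491e-05 -9.99999998e-01  1.22914931e-05]
 [-1.54678637e-03 -1.23966090e-05 -9.99998804e-01]] 0.0187
```

View pics/scene0.png

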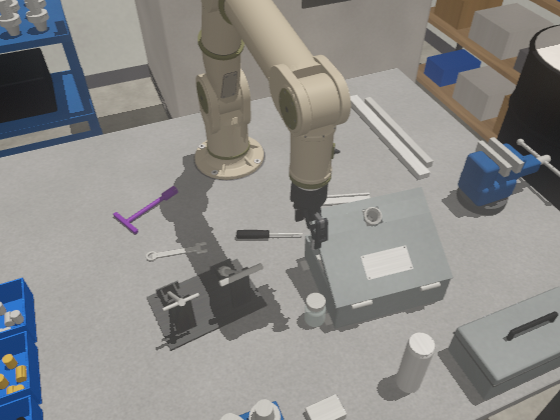

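View pics/side0.png

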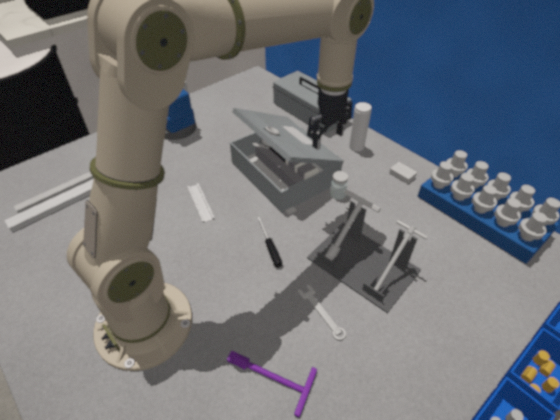

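View pics/wrist0.png

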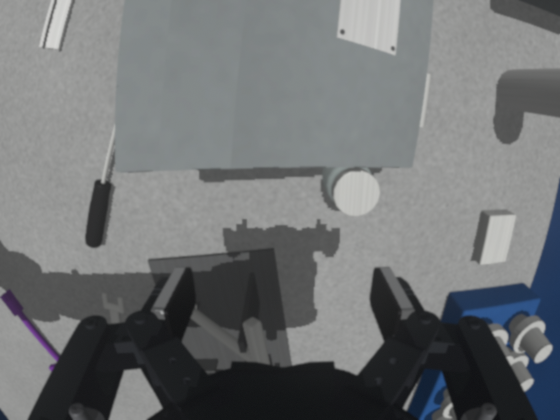

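```bash
python3 - <<'E'
import cv2
a=cv2.imread("pics/scene0.png")
cv2.imwrite("pics/sc_enc.png",cv2.resize(a[170:330,290:460],None,fx=3.7,fy=3.7,interpolation=cv2.INTER_CUBIC))
cv2.imwrite("pics/sc_rack.png",cv2.resize(a[240:360,140:290],None,fx=5,fy=5,interpolation=cv2.INTER_CUBIC))
a=cv2.imread("pics/side0.png")
cv2.imwrite("pics/sd_enc.png",cv2.resize(a[95:225,220:370],None,fx=4.5,fy=4.5,interpolation=cv2.INTER_CUBIC))
cv2.imwrite("pics/sd_rack.png",cv2.resize(a[180:315,300:440],None,fx=4.4,fy=4.4,interpolation=cv2.INTER_CUBIC))
E
```

```text
(no output)
```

View pics/sc_enc.png

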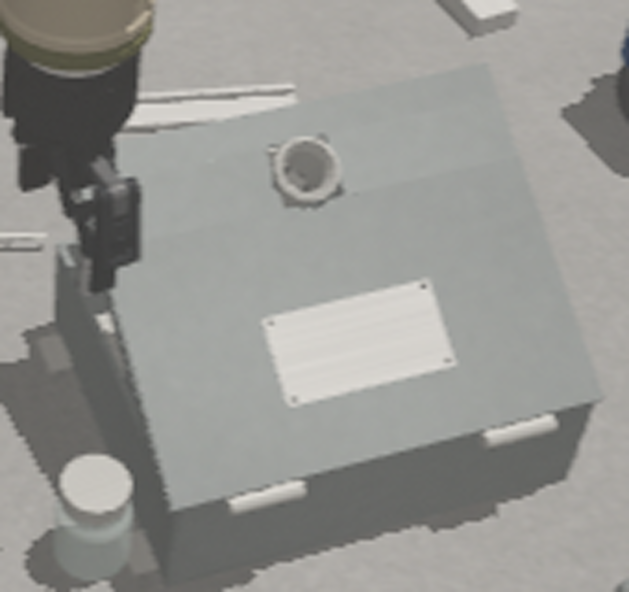

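View pics/sc_rack.png

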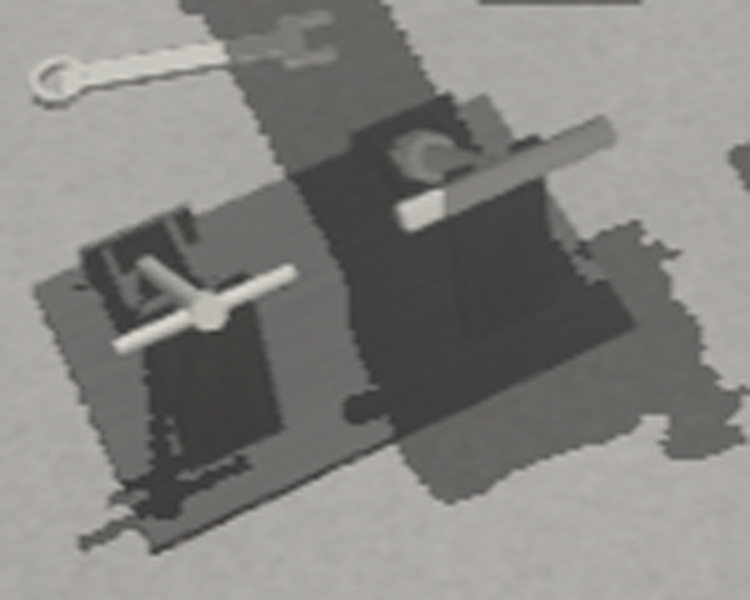

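View pics/sd_enc.png

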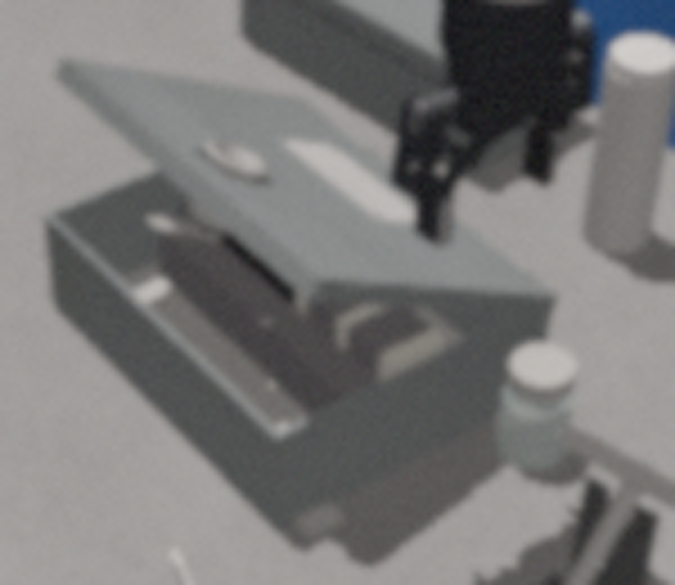

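View pics/sd_rack.png

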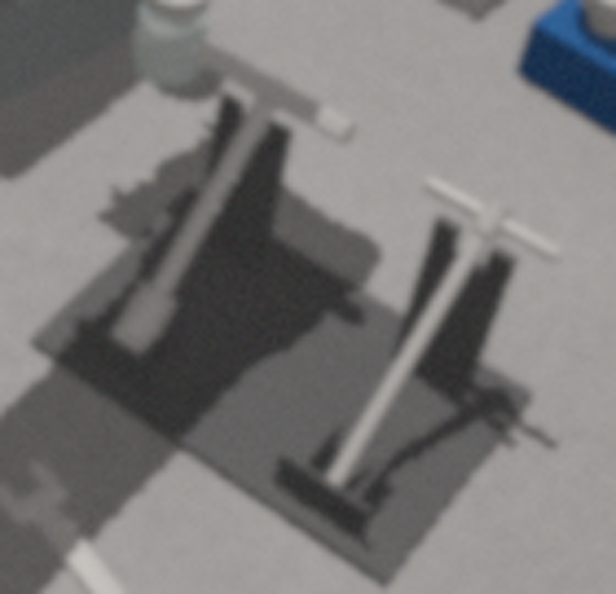

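```bash
cat > fit.py <<'E'
import numpy as np
from scipy.optimize import least_squares
from workcell import robot
def proj(f,P):
    P=np.atleast_2d(P); M=f["camera_from_world"]; c=P@M[:3,:3].T+M[:3,3]
    K=f["camera_matrix"]; q=np.c_[c[:,0],-c[:,1],-c[:,2]]
    return (q/q[:,2:])@K.T[:, :2]
def projfish(f,P):
    P=np.atleast_2d(P); M=f["camera_from_world"]; c=P@M[:3,:3].T+M[:3,3]
    K=f["camera_matrix"]; q=np.c_[c[:,0],-c[:,1],-c[:,2]]
    r=np.linalg.norm(q[:,:2],axis=1); th=np.arctan2(r,q[:,2])
    return q[:,:2]/r[:,None]*th[:,None]*K[0,0]+K[:2,2]
def Rz(a): c,s=np.cos(a),np.sin(a); return np.array([[c,-s,0],[s,c,0],[0,0,1]])
E
cat > fit1.py <<'E'
from fit import *
S=robot.grab_frame("scene"); D=robot.grab_frame("side")
se=lambda u,v:(S,(290+u/3.7,170+v/3.7)); de=lambda u,v:(D,(220+u/4.5,95+v/4.5))
sr=lambda u,v:(S,(140+u/5,240+v/5)); dr=lambda u,v:(D,(300+u/4.4,180+v/4.4))
obs=[(de(50,222),'b',(-.12,.15,.09)),(de(284,438),'b',(-.12,-.15,.09)),(de(303,548),'b',(-.12,-.15,0)),(de(57,305),'b',(-.12,.15,0)),
(de(62,65),'d',(-.242,.15,.006)),(de(312,288),'d',(-.242,-.15,.006)),(de(553,297),'d',(0,-.15,.006)),
(se(172,510),'d',(0,-.15,.006)),(se(602,398),'d',(0,.15,.006)),(se(488,65),'d',(-.242,.15,.006)),(se(307,170),'d',(-.195,0,.014)),(de(236,157),'d',(-.195,0,.014)),(se(165,583),'b',(.12,-.15,0))]
def enc(p,k,q):
    q=np.array(q)
    if k=='d':
        t=p[3]; q=np.array([.12,0,.09])+np.array([[np.cos(t),0,np.sin(t)],[0,1,0],[-np.sin(t),0,np.cos(t)]])@q
    return Rz(p[2])@q+[p[0],p[1],0]
def res(p): return np.concatenate([proj(f,enc(p,k,q))[0]-np.array(uv) for (f,uv),k,q in obs])
r=least_squares(res,[.6,.2,0,.6],loss='soft_l1'); print(r.x,np.degrees(r.x[2:])); print(res(r.x).reshape(-1,2).round(1).tolist())
print("lock shut",enc([*r.x[:3],0],'d',(-.195,0,.014)),"press now",enc(r.x,'d',(-.222,.08,.006)),"hinge",enc(r.x,'d',(0,0,0)))
ko=[(sr(608,127),'+'),(sr(402,217),'-'),(dr(345,124),'-'),(sr(425,158),'t'),(dr(130,335),'t')]
def key(p,k):
    R=Rz(p[3]); a=R@np.array([1,0,1])/2**.5; t=p[:3]
    return t if k=='t' else t+.188*a+R@[0,.055 if k=='+' else -.055,0]
W=[1,1,1,.3,.3]
def rk(p): return np.concatenate([w*(proj(f,key(p,k))[0]-np.array(uv)) for ((f,uv),k),w in zip(ko,W)])
r=least_squares(rk,[.5,-.1,.03,0]); print(r.x,np.degrees(r.x[3])); print(rk(r.x).reshape(-1,2).round(1).tolist())
ro=[(sr(635,323),1,1),(sr(155,552),1,-1),(sr(35,287),-1,-1),(dr(387,585),-1,-1),(dr(35,345),-1,1),(dr(530,395),1,-1)]
def rr(p): return np.concatenate([proj(f,Rz(p[2])@[.0875*i,.13*j,p[3]]+[p[0],p[1],0])[0]-np.array(uv) for (f,uv),i,j in ro])
r=least_squares(rr,[.5,-.1,0,0.005]); print(r.x,np.degrees(r.x[2])); print(rr(r.x).reshape(-1,2).round(1).tolist())
E
python3 fit1.py
```

```text
[ 0.63804733  0.18838873 -0.10251741  0.47258597] [-5.87381479 27.07718144]
[[-1.6, -2.8], [-1.3, -0.5], [-5.6, -4.0], [-0.9, -0.5], [-0.2, -0.3], [0.6, -1.3], [0.9, -1.4], [0.6, 0.1], [-1.3, 0.4], [-3.0, 0.5], [-1.1, 0.0], [-0.0, 0.6], [-0.7, 1.4]]
lock shut [0.56344111 0.19606407 0.104     ] press now [0.57169144 0.27563753 0.19639462] hinge [0.7574173  0.17610818 0.09      ]
[ 0.47307934 -0.17154406  0.01534512  0.11604029] 6.648618667058541
[[1.1, -0.4], [-0.2, 0.0], [0.8, 0.5], [-0.5, -0.4], [-0.6, 0.7]]
[ 0.54200771 -0.24140805  0.12878409  0.00089324] 7.378785087594125
[[-0.5, 0.3], [-0.4, 0.5], [-0.8, 0.7], [-0.5, -0.3], [-1.8, -0.6], [0.2, -0.5]]
```

```bash
cat > ik1.py <<'E'
from fit import *
yw=.12; R0=Rz(yw); ax=R0@np.array([1,0,1])/2**.5; ky=R0@[0,1,0]
tip=np.array([.473,-.1715,.0155]); bar=tip+.188*ax; g=robot.grasp_offset
print("bar",bar)
def show(n,p,R): 
    j=robot.ik(p,R); print(n,None if j is None else np.round(j,1))
    return j
# A: bar grip along key axis; tool z=-ax, jaw x = +-key x
kx=np.cross(ky,ax)
for lean in (45,30,15,0,-15):
  # tool z tilted
  for s in (1,-1):
    l=np.radians(lean); z=-(R0@[np.sin(l),0,np.cos(l)]); x=s*np.cross(ky,-z); y=np.cross(z,x)
    show(f"A{lean},{s}",bar+z*g,np.c_[x,y,z])
# B shaft grip, tool z in plane, angle below horizontal el, jaw along y
grip=tip+.095*ax
for el in (90,70,45):
  for s in (1,-1):
    e=np.radians(el); z=R0@[np.cos(e),0,-np.sin(e)]; x=s*ky; y=np.cross(z,x)
    show(f"B{el},{s}",grip+z*g,np.c_[x,y,z])
# lock: hand
L=np.array([.5634,.1961,.104])
for el in (45,25,0):
  for s in (1,-1):
    out=[]
    for az in range(-90,130,20):
      e=np.radians(el); a=np.radians(az); z=np.array([np.cos(a)*np.cos(e),np.sin(a)*np.cos(e),-np.sin(e)]); x=s*np.array([-np.sin(a),np.cos(a),0]); y=np.cross(z,x)
      out.append((az,robot.ik(L+[0,0,.047]+z*g,np.c_[x,y,z]) is not None))
    print(el,s,out)
E
python3 ik1.py
```

```text
bar [ 0.60498008 -0.15558593  0.14843607]
A45,1 None
A45,-1 None
A30,1 [  4.5  48.    6.3  56.6   3.7 104.4  16.8]
A30,-1 [  -7.8   51.1   32.5   57.6  -11.9  104.3 -153. ]
A15,1 [ 6.3 36.1  4.7 72.1  1.7 86.2 17. ]
A15,-1 [ -10.3   39.2   32.5   73.2  -13.5   86.6 -152.3]
A0,1 [ 9.1 25.5  3.2 86.7 -1.5 67.8 19.5]
A0,-1 [ -11.5   28.1   31.9   87.7  -15.5   68.6 -150.1]
A-15,1 [ 12.6  16.8   2.3 100.4  -8.1  49.1  26.1]
A-15,-1 [ -10.    18.2   29.6  101.4  -19.6   50.3 -144.9]
B90,1 [ 21.5  23.   -9.8  99.8   4.5  57.6 106.9]
B90,-1 [  0.4  23.   16.5 100.8  -7.6  57.3 -63.4]
B70,1 [ 25.6  13.3  -7.6 116.2 -12.3  33.1 124.6]
B70,-1 [  7.8  12.9  12.2 116.9 -20.7  34.  -48.3]
B45,1 [ 94.6  33.4 -75.4 131.2  79.8   5.2  52. ]
B45,-1 [  94.6   33.4  -75.4  131.2   79.8    5.2 -128. ]
45 1 [(-90, True), (-70, True), (-50, True), (-30, True), (-10, True), (10, True), (30, True), (50, True), (70, True), (90, True), (110, True)]
45 -1 [(-90, True), (-70, True), (-50, True), (-30, True), (-10, True), (10, True), (30, True), (50, True), (70, True), (90, True), (110, True)]
25 1 [(-90, True), (-70, True), (-50, True), (-30, True), (-10, True), (10, False), (30, False), (50, True), (70, True), (90, True), (110, True)]
25 -1 [(-90, True), (-70, True), (-50, True), (-30, True), (-10, False), (10, False), (30, False), (50, True), (70, True), (90, True), (110, True)]
0 1 [(-90, True), (-70, True), (-50, True), (-30, True), (-10, True), (10, False), (30, False), (50, True), (70, True), (90, True), (110, True)]
0 -1 [(-90, True), (-70, True), (-50, True), (-30, True), (-10, False), (10, False), (30, False), (50, True), (70, True), (90, True), (110, True)]
```

```bash
cat > press.py <<'E'
from fit import *
import cv2
hin=np.array([.7574,.1761,.09]); yaw=-.1025; th0=.4726
R=np.array([[1,0,0],[0,-1,0],[0,0,-1.]])
def pt(t,off=0): 
    Q=np.array([[np.cos(t),0,np.sin(t)],[0,1,0],[-np.sin(t),0,np.cos(t)]])
    return hin+Rz(yaw)@(Q@[-.222,.08,.006])+[0,0,off]
robot.command_gripper(0.0)
robot.move_linear([.6,.02,.3]); 
p=pt(th0,.03); robot.goto([p[0],p[1],.30],R); robot.move_linear(p)
f0=robot.read_ft_force()
for t in np.linspace(th0+.06,0,14):
    robot.move_linear(pt(t,.003 if t>0.02 else 0),speed=.12)
    print(round(t,2),np.round(robot.read_ft_force()-f0,1),robot.read_tool_pos().round(4))
for k in range(6):
    f=robot.read_ft_force()-f0
    if f[2]>20: break
    robot.move_linear(pt(0,-.001*(k+1)),speed=.05); print(k,np.round(robot.read_ft_force()-f0,1),robot.read_tool_pos().round(4))
robot.sleep(.2)
p=robot.read_tool_pos(); 
cv2.imwrite("pics/side1.png",robot.grab_frame("side")["image"][:,:,::-1])
robot.move_linear(p+[0,0,.1],speed=.2); print(robot.read_time())
E
python3 press.py
```

```text
0.53 [ 0.4 -0.8 -1.1] [0.5785 0.2745 0.2108]
0.49 [ 0.7  0.3 -1.8] [0.5734 0.2757 0.2034]
0.45 [ 1.4  0.3 -1.3] [0.5691 0.2759 0.1951]
0.41 [-0.2  0.4 -0.8] [0.5651 0.2762 0.1867]
0.37 [ 0.8  0.1 -1.1] [0.5614 0.2766 0.1783]
0.33 [ 0.5 -1.2 -1.5] [0.5581 0.2769 0.1698]
0.29 [ 0.2  0.1 -1.4] [0.5551 0.2772 0.1612]
0.25 [ 1.3  0.2 -0.4] [0.5525 0.2774 0.1525]
0.2 [ 0.   0.9 -1.9] [0.5502 0.2777 0.1436]
0.16 [ 0.5 -0.  -1.8] [0.5483 0.2778 0.1347]
0.12 [ 1.8 -0.4 -2.2] [0.5467 0.278  0.1258]
0.08 [ 0.2 -0.3 -1.4] [0.5456 0.2781 0.1168]
0.04 [ 0.9 -0.5 -1. ] [0.5448 0.2781 0.1077]
0.0 [-0.1  0.3 -2.1] [0.545  0.2784 0.0964]
0 [-1.8 -0.8  5.3] [0.5449 0.2785 0.0962]
1 [-4.1 -3.  12.9] [0.5449 0.2784 0.0961]
2 [-7.7 -4.3 19.6] [0.545  0.2784 0.096 ]
3 [-10.9  -6.1  26. ] [0.545  0.2785 0.096 ]
8.7833
```

View pics/side1.png

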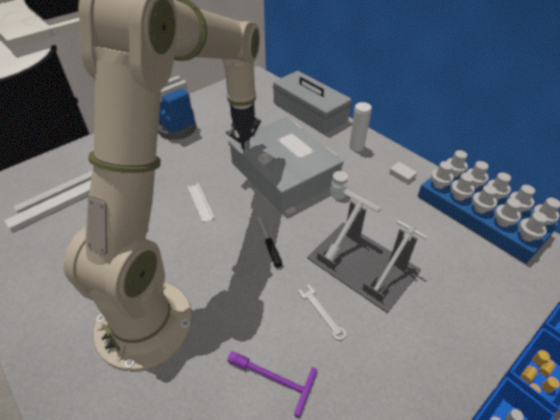

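```bash
cat > look.py <<'E'
from fit import *
import cv2
R=np.array([[1,0,0],[0,-1,0],[0,0,-1.]])
robot.goto([.5634,.115,.15],R)
f=robot.grab_frame("wrist"); np.save("lookw.npy",f,allow_pickle=True)
M=f["camera_from_world"]; print("cam",-M[:3,:3].T@M[:3,3], projfish(f,[.5634,.1961,.104]),f["camera_matrix"],robot.read_time())
im=f["image"][:,:,::-1]; cv2.imwrite("pics/w1.png",im)
c=projfish(f,[.5634,.1961,.104])[0].astype(int); 
cr=im[max(0,c[1]-50):c[1]+50,c[0]-50:c[0]+50]; print(max(0,c[1]-50),c[0]-50)
cr=cv2.resize(cr,None,fx=6,fy=6,interpolation=cv2.INTER_CUBIC); cv2.imwrite("pics/w1c.png",cr)
g=np.clip((cr.astype(float)/255)**.5*255*1.2-30,0,255).astype('uint8'); cv2.imwrite("pics/w1g.png",g)
S=robot.grab_frame("scene"); cv2.imwrite("pics/s2.png",cv2.resize(S["image"][170:330,290:460,::-1],None,fx=3.7,fy=3.7,interpolation=cv2.INTER_CUBIC))
E
python3 look.py
```

```text
cam [0.5613075  0.19878337 0.29081802] [[287.07972205 102.82439698]] [[325.1922621    0.         282.30040335]
 [  0.         325.1922621  205.54417799]
 [  0.           0.           1.        ]] 9.55
52 237
```

View pics/w1.png

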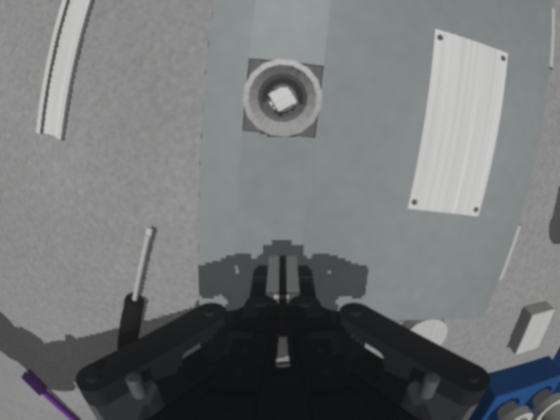

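View pics/w1g.png

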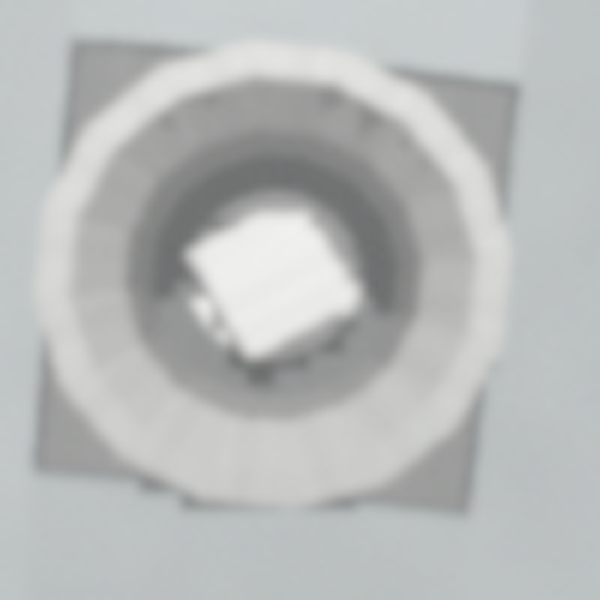

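View pics/s2.png

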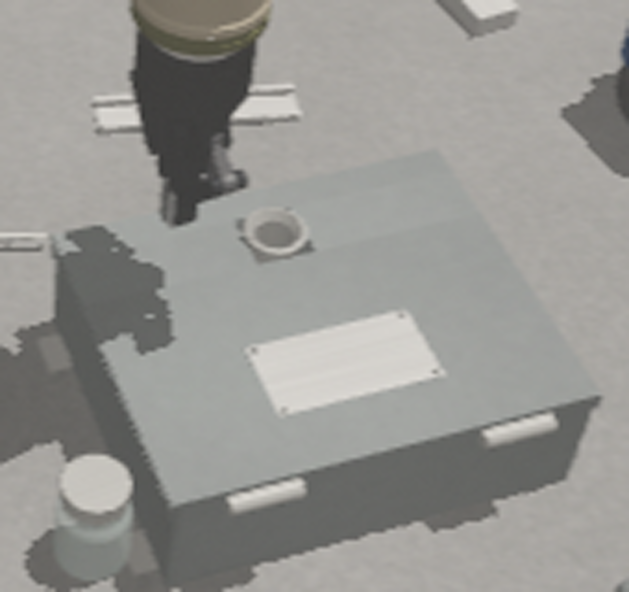

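```bash
cat >> fit.py <<'E'
def backfish(f,uv,z):
    K=f["camera_matrix"]; d=np.array(uv)-K[:2,2]; r=np.hypot(*d); th=r/K[0,0]
    q=np.array([d[0]/r*np.sin(th),-d[1]/r*np.sin(th),-np.cos(th)]); M=f["camera_from_world"]
    w=M[:3,:3].T@q; C=-M[:3,:3].T@M[:3,3]; return C+w*(z-C[2])/w[2]
def back(f,uv,z):
    K=f["camera_matrix"]; q=np.array([(uv[0]-K[0,2])/K[0,0],-(uv[1]-K[1,2])/K[1,1],-1]); M=f["camera_from_world"]
    w=M[:3,:3].T@q; C=-M[:3,:3].T@M[:3,3]; return C+w*(z-C[2])/w[2]
E
python3 - <<'E'
from fit import *
f=np.load("lookw.npy",allow_pickle=True).item()
b=lambda u,v,z: backfish(f,(237+u/6-.4,52+v/6-.4),z)
for n,u,v in [("rimL",38,275),("rimR",510,275),("rimT",272,40),("rimB",272,506)]: print(n,b(u,v,.104))
print("c",b(274,273,.104), "in",(b(77,262,.104)+b(472,262,.104))/2)
c=[b(u,v,.07)[:2] for u,v in [(185,250),(305,210),(362,295),(255,360)]]
print(np.array(c),np.mean(c,0))
for i in range(4):
    d=c[(i+1)%4]-c[i]; print(np.hypot(*d),np.degrees(np.arctan2(d[1],d[0])))
c=[b(u,v,.096)[:2] for u,v in [(72,38),(520,85),(468,515),(35,470)]]
print(np.mean(c,0))
for i in range(4):
    d=c[(i+1)%4]-c[i]; print(np.hypot(*d),np.degrees(np.arctan2(d[1],d[0])))
S=robot.grab_frame("scene")
print("scene",back(S,(290+277/3.7,170+230/3.7),.104))
E
```

```text
rimL [0.5383881 0.1995057 0.104    ]
rimR [0.58295869 0.19947919 0.104     ]
rimT [0.56050852 0.22181107 0.104     ]
rimB [0.56047803 0.17697856 0.104     ]
c [0.56068223 0.19938601 0.104     ] in [0.56072417 0.20065155 0.104     ]
[[0.55068732 0.20215687]
 [0.56400546 0.20663315]
 [0.57036008 0.19704767]
 [0.55844033 0.1896473 ]] [0.5608733  0.19887125]
0.014050265800524653 18.577714375976342
0.011500548424964983 -56.4578985157616
0.014030182401517757 -148.16592161473213
0.014717288645803288 121.78924905831597
[0.56062388 0.19929222]
0.04399558030757104 -6.09131969347744
0.04364199857557642 -96.10633187940272
0.043557170651597685 173.87291201242417
0.04361689545505232 84.4695808016822
scene [0.5659116  0.19833973 0.104     ]
```

```bash
cat > lib.py <<'E'
from fit import *
import cv2
g=robot.grasp_offset
LOCK=np.array([.5608,.1993,.104])
KT=np.array([.473,-.1715,.0155]); KYAW=.12; GS=.100
def Rh(az,el,s):
    z=np.array([np.cos(az)*np.cos(el),np.sin(az)*np.cos(el),-np.sin(el)]); x=s*np.array([-np.sin(az),np.cos(az),0.]); return np.c_[x,np.cross(z,x),z]
def tcp_for(tip,az,el,s,ext=GS):
    "vertical key with its lower end at tip"
    R=Rh(az,el,s); return np.asarray(tip)+[0,0,ext]+R[:,2]*g, R
E
python3 - <<'E'
from lib import *
d=np.radians
ax=Rz(KYAW)@[2**-.5,0,2**-.5]
for el in (85,80):
  for s in (1,-1):
    R=Rh(KYAW,d(el),s); j=robot.ik(KT+GS*ax+R[:,2]*g,R); print(el,s,None if j is None else np.round(j))
for el in (30,35,40):
  for s in (1,-1):
    print(el,s)
    for dz in (.07,0,-.048):
      print(dz,[int(a) for a in range(-70,61,10) if robot.ik(*tcp_for(LOCK+[0,0,dz],d(a),d(el),s)) is not None])
j=robot.ik(*tcp_for(LOCK+[0,0,.06],d(32),d(35),-1)); print(j)
for s in (1,-1):
  for a in range(-80,81,20): print(s,a,np.round(robot.ik(*tcp_for(LOCK-[0,0,.048],d(a),d(40),s))))
E
```

```text
85 1 [ 23.  20. -10. 103.   2.  52. 109.]
85 -1 [  2.  20.  15. 104.  -9.  52. -62.]
80 1 [ 24.  18.  -9. 107.  -1.  46. 113.]
80 -1 [  3.  17.  15. 108. -12.  46. -59.]
30 1
0.07 [-70, -60, -50, -40, -30, -20, -10, 0, 10, 30, 40, 50, 60]
0 [-70, -60, -50, -40, -30, -20, -10, 50, 60]
-0.048 [-70, -60, -50, -40, -30, -20, -10, 50, 60]
30 -1
0.07 [-70, -60, -50, -40, -30, -20, -10, 0, 30, 40, 50, 60]
0 [-70, -60, -50, -40, -30, -20, -10, 50, 60]
-0.048 [-70, -60, -50, -40, -30, -20, -10, 50, 60]
35 1
0.07 [-70, -60, -50, -40, -30, -20, -10, 0, 10, 20, 30, 40, 50, 60]
0 [-70, -60, -50, -40, -30, -20, -10, 0, 50, 60]
-0.048 [-70, -60, -50, -40, -30, -20, -10, 50, 60]
35 -1
0.07 [-70, -60, -50, -40, -30, -20, -10, 0, 10, 20, 30, 40, 50, 60]
0 [-70, -60, -50, -40, -30, -20, -10, 0, 50, 60]
-0.048 [-70, -60, -50, -40, -30, -20, -10, 50, 60]
40 1
0.07 [-70, -60, -50, -40, -30, -20, -10, 0, 10, 20, 30, 40, 50, 60]
0 [-70, -60, -50, -40, -30, -20, -10, 0, 10, 20, 30, 50, 60]
-0.048 [-70, -60, -50, -40, -30, -20, -10, 0, 20, 40, 50, 60]
40 -1
0.07 [-70, -60, -50, -40, -30, -20, 0, 10, 20, 30, 4
[... 435 characters left out ...]
-25.]
1 20 [  9.   3. -33. 133. 141.   8. -53.]
1 40 [ -82.   16.   80.  133.  262.   40. -157.]
1 60 [ -35.   15.   39.  123.  -81.   52. -151.]
1 80 [ -38.   30.   52.  111.  -78.   79. -141.]
-1 -80 [-14.  49. -49.  79.  65. 112. 123.]
-1 -60 [ -1.  56. -74.  93.  85. 116. 129.]
-1 -40 [-104.   50.   78.  112.    0.   41. -169.]
-1 -20 [-110.   36.   79.  124.   20.   22. -170.]
-1 0 [-100.    7.   65.  133.   86.   21.  155.]AttributeError: 'NoneType' object has no attribute 'rint'

The above exception was the direct cause of the following exception:

Traceback (most recent call last):
TypeError: loop of ufunc does not support argument 0 of type NoneType which has no callable rint method
```

```bash
python3 - <<'E'
from lib import *
d=np.radians
R0=robot.read_ee_rot(); robot.move_linear([.5634,.1,.32],speed=.25)
robot.command_gripper(.085)
ax=Rz(KYAW)@[2**-.5,0,2**-.5]; R=Rh(KYAW,d(80),1); p=KT+GS*ax+R[:,2]*g
robot.goto(p+[0,0,.13],R)
f=robot.grab_frame("wrist"); np.save("hover.npy",f,allow_pickle=True)
im=f["image"][:,:,::-1].copy()
for q in (KT,KT+GS*ax,KT+.188*ax+.055*(Rz(KYAW)@[0,1,0]),KT+.188*ax-.055*(Rz(KYAW)@[0,1,0])):
    u=projfish(f,q)[0]; print(u); cv2.drawMarker(im,tuple(int(v) for v in u),(0,0,255),cv2.MARKER_CROSS,10,1)
cv2.imwrite("pics/h1.png",im); print(robot.read_time(),robot.read_joint_positions().round(0))
E
```

```text
[280.81875109  77.79712647]
[280.60430832 177.2452528 ]
[353.95512546 288.31232897]
[207.18196677 288.21015062]
13.25 [ 16.  10.   0.  99.  -4.  62. 114.]
```

View pics/h1.png

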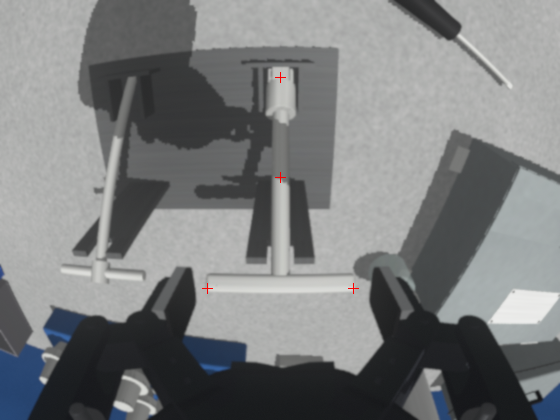

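```bash
python3 - <<'E'
from lib import *
f=np.load("hover.npy",allow_pickle=True).item()
S=robot.grab_frame("scene"); D=robot.grab_frame("side")
sr=lambda u,v:(S,proj,(140+u/5,240+v/5)); dr=lambda u,v:(D,proj,(300+u/4.4,180+v/4.4)); w=lambda u,v:(f,projfish,(u,v))
# key-frame points (x,y,z); upper side is -x
obs=[(sr(608,127),(0,.055,.188),.7),(sr(402,217),(0,-.055,.188),.7),(dr(345,124),(0,-.055,.188),.7),
(w(207,283),(0,-.055,.188),1),(w(354,283),(0,.055,.188),1),(w(281,67),(-.0135,0,0),.7),(w(281,113),(-.010,0,.046),.5)]
def P(p,q):
    R=Rz(p[3]); c=2**-.5
    K=R@np.array([[c,0,c],[0,1,0],[-c,0,c]]); return p[:3]+K@np.array(q)
def res(p): return np.concatenate([wt*(pr(F,P(p,q))[0]-np.array(uv)) for (F,pr,uv),q,wt in obs])
r=least_squares(res,[*KT,KYAW]); print(r.x.round(4)); print(res(r.x).reshape(-1,2).round(1).tolist())
r=least_squares(lambda p:res(p)[6:],[*KT,KYAW]); print("wrist only",r.x.round(4)); print(res(r.x).reshape(-1,2).round(1).tolist())
E
```

```text
[ 0.4714 -0.1716  0.0118  0.1194]
[[0.7, -0.1], [-0.1, 0.3], [0.0, 1.1], [0.7, 0.3], [-0.6, 0.5], [-0.1, -0.3], [-0.1, -1.4]]
wrist only [ 0.4716 -0.1715  0.0115  0.1189]
[[0.7, 0.1], [-0.1, 0.4], [0.1, 1.2], [0.8, 0.2], [-0.7, 0.4], [-0.0, -0.1], [-0.1, -1.3]]
```

```bash
sed -i 's/^KT=.*/KT=np.array([.4714,-.1716,.0118]); KYAW=.119; GS=.100/' lib.py; python3 - <<'E'
from lib import *
d=np.radians
ax=Rz(KYAW)@[2**-.5,0,2**-.5]; R=Rh(KYAW,d(80),1); p=KT+GS*ax+R[:,2]*g
f0=robot.read_ft_force()
robot.move_linear(p+[0,0,.03],frame=R,speed=.15); robot.move_linear(p,speed=.08)
print(robot.read_ft_force()-f0,robot.read_tool_pos()-p)
robot.command_gripper(0.0,grip_force=90); print("w",robot.read_grip_width(),robot.read_ft_force()-f0)
robot.move_linear(p+[0,0,.06],speed=.1); print(robot.read_ft_force()-f0,robot.read_grip_width())
robot.move_linear(p+[0,0,.2],speed=.25); print(robot.read_grip_width(),robot.read_time())
cv2.imwrite("pics/g1s.png",robot.grab_frame("side")["image"][:,:,::-1]);cv2.imwrite("pics/g1w.png",robot.grab_frame("wrist")["image"][:,:,::-1])
# feasible upright targets
for a,pos in [(0,(.5,-.1,.2)),(-20,(.5,0,.2)),(-40,(.55,.1,.2)),(-58.2,LOCK+[0,0,.07])]:
    print(a,robot.ik(*tcp_for(pos,d(a),d(35),1)))
E
```

```text
[0.59100222 0.25926624 0.38365301] [ 3.23471225e-05 -1.37206926e-05  3.22976876e-05]
w 0.011731079969582963 [-1.5763997   0.26002859  3.38448093]
[ 0.26199634 -0.81837434 -2.13674393] 0.011383837603585049
0.011837091651970898 16.85
0 None
-20 None
-40 [-105.27922061    3.29262176   64.43090477  116.01561538   58.02030498
   66.52062477  -17.95768219]
-58.2 [ -7.92468621  37.37050736 -60.14445818  89.72589341  74.35748316
 110.26590111 -40.30046607]
```

View pics/g1s.png

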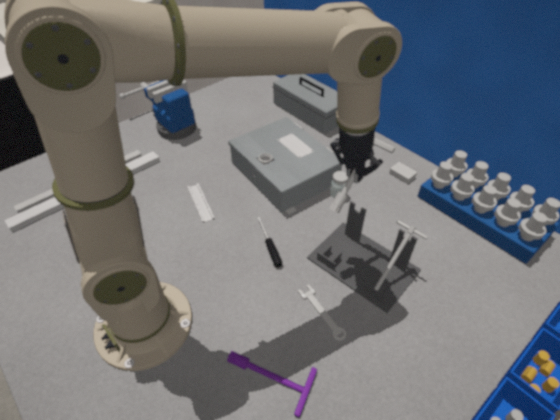

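View pics/g1w.png

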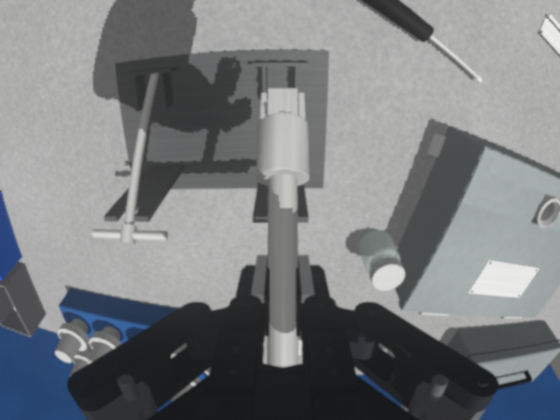

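```bash
cat >> lib.py <<'E'
def tool(grip,az,el,s=1):
    R=Rh(np.radians(az),np.radians(el),s); return np.asarray(grip)+R[:,2]*g,R
E
python3 - <<'E'
from lib import *
print(robot.read_joint_positions().round(0))
for az in (-20,-58.2):
  for el in (80,60,50,40,35):
    for gr in [(.53,.02,.36),(.56,.1993,.36),(.56,.1993,.28)]:
      j=robot.ik(*tool(gr,az,el)); print(az,el,gr,None if j is None else j.round(0))
E
```

```text
[ 15.   7.   0.  94.  -4.  70. 114.]
-20 80 (0.53, 0.02, 0.36) [-1.  2. -8. 89.  5. 80. 61.]
-20 80 (0.56, 0.1993, 0.36) [-11.  12. -19.  79.  12.  83.  40.]
-20 80 (0.56, 0.1993, 0.28) [-11.  13. -19.  87.  12.  74.  38.]
-20 60 (0.53, 0.02, 0.36) [  6. -10. -19. 105.  15.  60.  51.]
-20 60 (0.56, 0.1993, 0.36) [ -4.   4. -34.  93.  29.  69.  25.]
-20 60 (0.56, 0.1993, 0.28) [ -5.   6. -34. 101.  33.  61.  19.]
-20 50 (0.53, 0.02, 0.36) None
-20 50 (0.56, 0.1993, 0.36) [  7.   1. -49. 100.  40.  64.  15.]
-20 50 (0.56, 0.1993, 0.28) [ 11.   6. -55. 107.  49.  59.   4.]
-20 40 (0.53, 0.02, 0.36) None
-20 40 (0.56, 0.1993, 0.36) [ 37.   1. -83. 106.  54.  61.   3.]
-20 40 (0.56, 0.1993, 0.28) [-97.   0.  51. 117.  58.  55.  -8.]
-20 35 (0.53, 0.02, 0.36) None
-20 35 (0.56, 0.1993, 0.36) [ 17.  -0. -64. 109.  60.  61.  -4.]
-20 35 (0.56, 0.1993, 0.28) [-111.    1.   64.  120.   65.   55.  -15.]
-58.2 80 (0.53, 0.02, 0.36) [-3.  6. -9. 86. 10. 86. 19.]
-58.2 80 (0.56, 0.1993, 0.36) [-15.  17. -18.  73.  15.  91.  -0.]
-58.2 80 (0.56, 0.1993, 0.28) [-15.  17. -17.  82.  15.  82.  -2.]
-58.2 60 (0.53, 0.02, 0.36) [ -0.   2. -25.  94.  31.  81.   2.]
-58.2 60 (0.56, 0.1993, 0.36) [-13.  19. -35.  78.  40.  95. -15.]
-58.2 60 (0.56, 0.1993, 0.28) [-14.  20. -32.  86.  40.  87. -20.]
-58.2 50 (0.53, 0.02, 0.36) [  6.   3. -38.  98.  42.  82.  -7.]
-58.2 50 (0.56, 0.1993, 0.36) [-12.  22. -44.  80.  52. 100. -22.]
-58.2 50 (0.56, 0.1993, 0.28) [-12.  24. -42.  87.  53.  93. -29.]
-58.2 40 (0.53, 0.02, 0.36) [ 19.   7. -58. 102.  55.  86. -17.]
-58.2 40 (0.56, 0.1993, 0.36) [ -7.  30. -60.  82.  68. 110. -30.]
-58.2 40 (0.56, 0.1993, 0.28) [ -7.  33. -57.  89.  68. 105. -37.]
-58.2 35 (0.53, 0.02, 0.36) [-113.    6.   81.  108.   51.   78.  -15.]
-58.2 35 (0.56, 0.1993, 0.36) [ -6.  34. -64.  84.  75. 115. -32.]
-58.2 35 (0.56, 0.1993, 0.28) [ -8.  37. -61.  89.  74. 111. -40.]
```

```bash
python3 - <<'E'
from lib import *
robot.goto(*tool((.53,.02,.36),-58.2,80))
robot.goto(*tool((.5608,.1993,.30),-58.2,60))
robot.goto(*tcp_for(LOCK+[0,0,.05],np.radians(-58.2),np.radians(35),1))
print(robot.read_joint_positions().round(1),robot.read_time(),robot.read_grip_width(),robot.read_ft_force())
for n in ("wrist","side","scene"):
    f=robot.grab_frame(n); np.save(f"up_{n}.npy",f,allow_pickle=True); im=f["image"][:,:,::-1].copy()
    pr=projfish if n=="wrist" else proj
    tip=LOCK+[0,0,.05]
    for q in (LOCK,tip,tip+[0,0,.188]):
        u=pr(f,q)[0]; print(n,u); cv2.drawMarker(im,tuple(int(v) for v in u),(0,0,255),cv2.MARKER_CROSS,7,1)
    if n=="side": im=cv2.resize(im[60:200,200:380],None,fx=4.2,fy=4.2,interpolation=cv2.INTER_CUBIC)
    if n=="scene": im=cv2.resize(im[130:290,290:460],None,fx=3.7,fy=3.7,interpolation=cv2.INTER_CUBIC)
    cv2.imwrite(f"pics/up_{n}.png",im)
j=robot.ik(*tcp_for(LOCK-[0,0,.048],np.radians(-58.2),np.radians(35),1)); print(j.round(1))
E
```

```text
[-36.   26.3 -17.8  92.2  57.1  92.3 -35.6] 19.6583 0.011760648662754914 [ 0.71825103  0.00850408 -1.8606819 ]
wrist [285.74011595  40.74278021]
wrist [285.92227706 104.54076385]
wrist [285.08330342 467.64464536]
side [264.31171217 156.14968029]
side [263.8620494  143.43517676]
side [261.91363083  88.34239028]
scene [364.24370521 230.74506171]
scene [366.37726262 217.62731982]
scene [375.5630726  161.15024351]
[-36.5  33.  -17.2  96.2  59.   86.6 -44.6]
```

View pics/up_wrist.png

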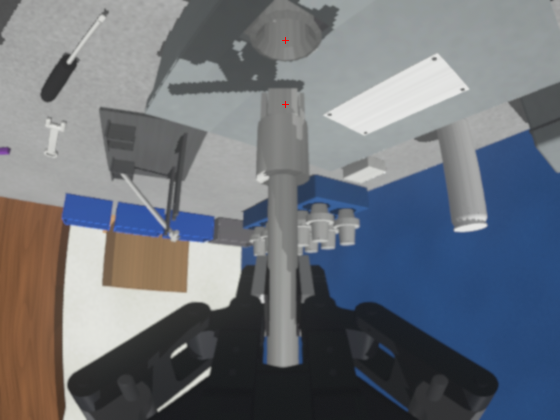

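View pics/up_side.png

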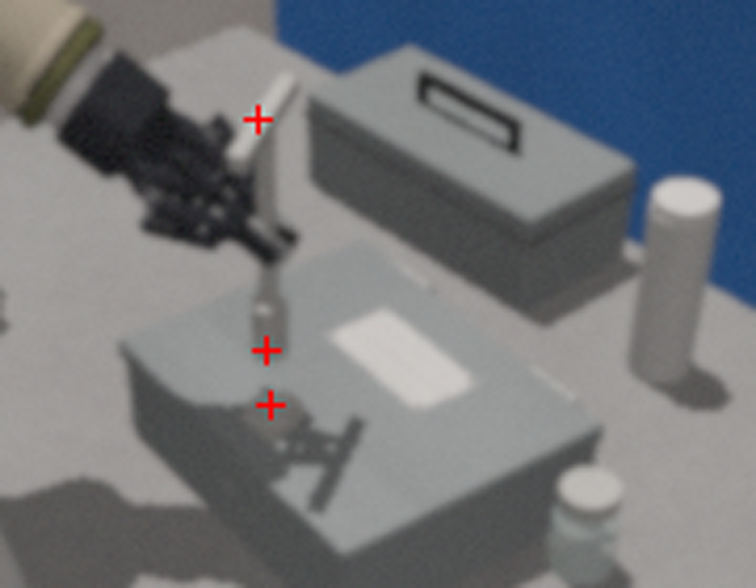

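View pics/up_scene.png

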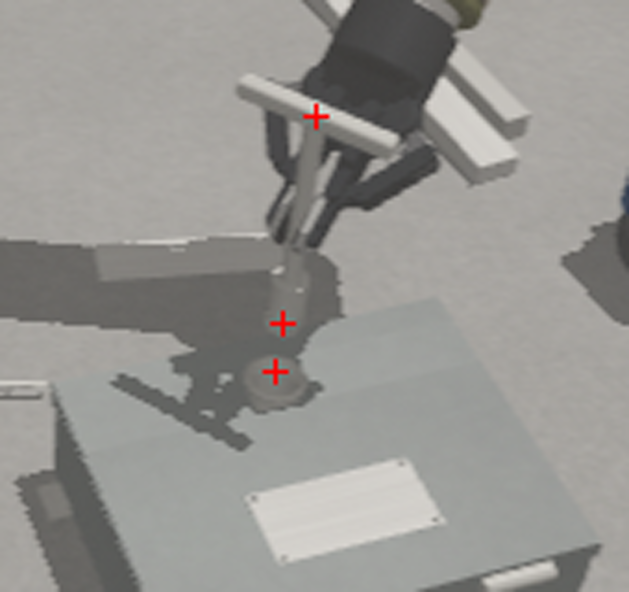

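```bash
python3 - <<'E'
from lib import *
f=np.load("up_scene.npy",allow_pickle=True).item()
im=f["image"][200:245,345:390,::-1]
a=cv2.resize(im,None,fx=12,fy=12,interpolation=cv2.INTER_CUBIC)
f2=np.load("up_wrist.npy",allow_pickle=True).item()
b=cv2.resize(f2["image"][0:200,200:380,::-1],None,fx=3,fy=3,interpolation=cv2.INTER_CUBIC)[:540]
a=cv2.convertScaleAbs(a,alpha=1.4)
cv2.imwrite("pics/z1.png",a); cv2.imwrite("pics/z2.png",b)
tip=LOCK+[0,0,.05]
for az in range(-58,302,45):
    q=.0135*np.array([np.cos(np.radians(az)),np.sin(np.radians(az)),0])
    print(az,projfish(f2,tip+q)[0].round(),"rim", projfish(f2,LOCK+q*19/13.5)[0].round(), "sc", ((proj(f,tip+q)[0]-[345,200])*12+6).round(),((proj(f,LOCK+q*1.63)[0]-[345,200])*12+6).round())
E
```

```text
-58 [286. 117.] rim [286.  60.] sc [232. 255.] [188. 435.]
-13 [302. 114.] rim [306.  55.] sc [280. 262.] [265. 448.]
32 [311. 105.] rim [316.  41.] sc [318. 244.] [325. 418.]
77 [304.  95.] rim [308.  26.] sc [323. 210.] [333. 363.]
122 [286.  90.] rim [286.  19.] sc [293. 181.] [285. 316.]
167 [268.  95.] rim [263.  26.] sc [245. 173.] [210. 303.]
212 [261. 105.] rim [256.  41.] sc [207. 192.] [150. 333.]
257 [269. 114.] rim [265.  55.] sc [202. 225.] [140. 387.]
```

View pics/z1.png

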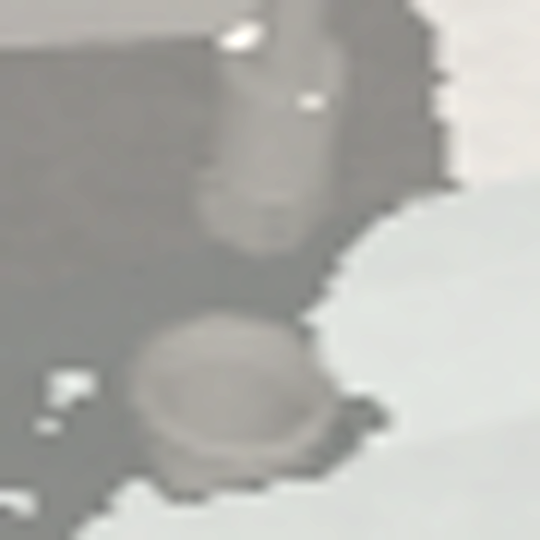

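View pics/z2.png

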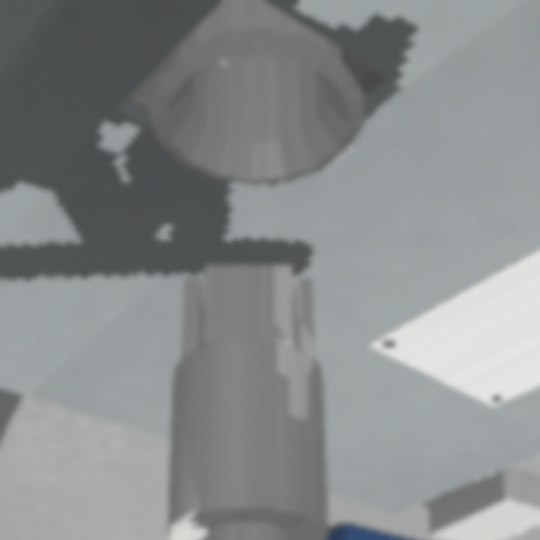

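```bash
cat > ins.py <<'E'
from lib import *
az,el=np.radians(-58.2),np.radians(35)
off=np.array([.00085,.0005,0])
p,R=tcp_for(LOCK+off,az,el,1)
f0=robot.read_ft_force()
robot.move_linear(p+[0,0,.004],frame=R,speed=.1)
h=.004
while h>-.049:
    h-=.003; robot.move_linear(p+[0,0,h],speed=.06)
    f=robot.read_ft_force()-f0; q=robot.read_tool_pos()-p; print(round(h,3),f.round(1),(q*1e3).round(1))
    if np.linalg.norm(f)>22: break
print(robot.read_time(),robot.read_torque())
E
python3 ins.py
```

```text
0.001 [ 0.4 -0.4  0.4] [0.1 0.1 1.3]
-0.002 [-0.  -0.1  0.7] [-0.1 -0.  -2.1]
-0.005 [ 0.6 -0.4  1.1] [-0.1 -0.1 -5.2]
-0.008 [ 1.1 -0.2  0.5] [ 0.1 -0.2 -8.1]
-0.011 [ 2.  -0.7  0.1] [  0.1  -0.2 -11.2]
-0.014 [ 3.  -1.5 -0.6] [  0.   -0.1 -14.4]
-0.017 [ 1.9 -1.5  0.4] [ -0.   -0.1 -17.3]
-0.02 [ 3.5 -2.   0.2] [ -0.   -0.1 -20.2]
-0.023 [ 3.4 -1.9  0.1] [ -0.   -0.  -23.3]
-0.026 [ 3.5 -2.2  1.3] [  0.   -0.2 -26.2]
-0.029 [ 3.6 -3.1 -0.3] [ -0.   -0.2 -29.3]
-0.032 [ 3.6 -3.6 -1. ] [ -0.1  -0.1 -32.4]
-0.035 [ 4.5 -3.6  0.9] [ -0.1  -0.1 -35.3]
-0.038 [ 3.6 -4.   1.3] [ -0.   -0.1 -38.3]
-0.041 [ 4.  -4.6  1.4] [ -0.   -0.1 -41.3]
-0.044 [ 4.7 -4.   1.9] [  0.   -0.2 -44.3]
-0.047 [ 3.9 -4.9  0.6] [  0.1  -0.3 -47.3]
-0.05 [ 1.5 -4.1  9.3] [  0.5  -0.3 -48.5]
24.9167 [-0.98191315 -0.45388455 -0.12688063]
```

```bash
python3 - <<'E'
from lib import *
p=robot.read_tool_pos(); R=robot.read_ee_rot()
robot.move_linear(p+[0,0,.001],speed=.05)
robot.command_gripper(.085)
robot.move_linear(p-R[:,2]*.13,speed=.2)
print(robot.read_time())
for n in ("wrist","side","scene"):
    f=robot.grab_frame(n); np.save(f"r_{n}.npy",f,allow_pickle=True); im=f["image"][:,:,::-1].copy()
    pr=projfish if n=="wrist" else proj
    if n=="side": im=cv2.resize(im[60:200,200:380],None,fx=4.2,fy=4.2,interpolation=cv2.INTER_CUBIC)
    if n=="scene": im=cv2.resize(im[130:290,290:460],None,fx=3.7,fy=3.7,interpolation=cv2.INTER_CUBIC)
    cv2.imwrite(f"pics/r_{n}.png",im)
bar=LOCK+[.00085,.0005,.140]
for a0 in (121.8,-58.2):
  for a in (0,-45,-90,-100):
    t=np.radians(a0+a); x=np.array([np.cos(t),np.sin(t),0]); z=np.array([0,0,-1.])
    j=robot.ik(bar+z*g,np.c_[x,np.cross(z,x),z]); print(a0,a,None if j is None else j.round(0))
E
```

```text
26.6667
121.8 0 [ -8.  20. -20.  83.   7.  78.  94.]
121.8 -45 [ -5.  20. -23.  83.   8.  78.  48.]
121.8 -90 [ -5.  20. -23.  83.   8.  78.   3.]
121.8 -100 [ -5.  20. -23.  83.   8.  78.  -7.]
-58.2 0 [-12.  19. -13.  83.   4.  78. -84.]
-58.2 -45 [ -18.   19.   -6.   84.    2.   78. -127.]
-58.2 -90 [ -72.   38.   78.   86.  -37.   86. -142.]
-58.2 -100 [ -72.   38.   78.   86.  -37.   86. -152.]
```

View pics/r_wrist.png

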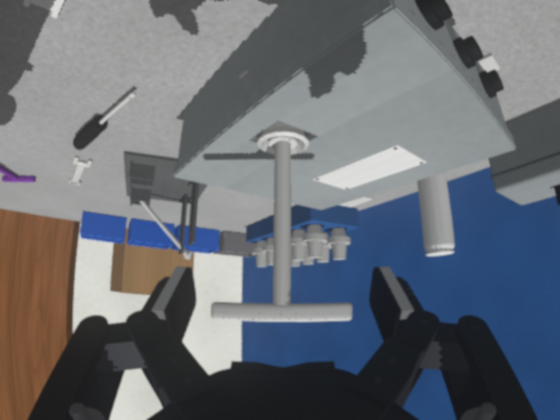

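View pics/r_scene.png

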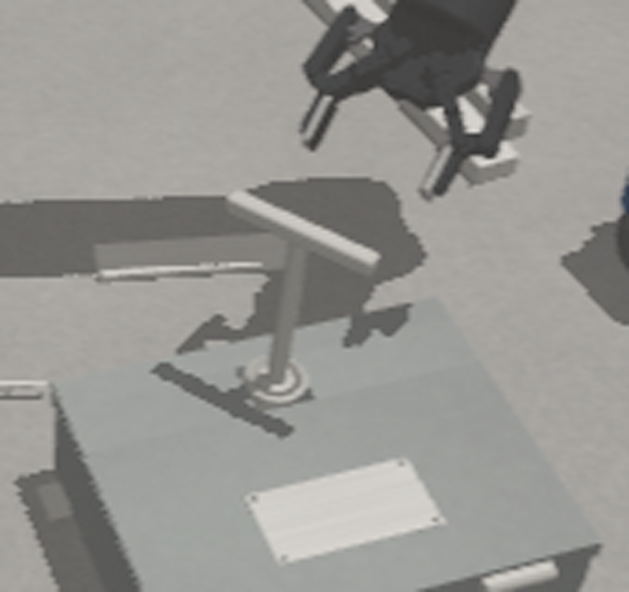

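View pics/r_side.png

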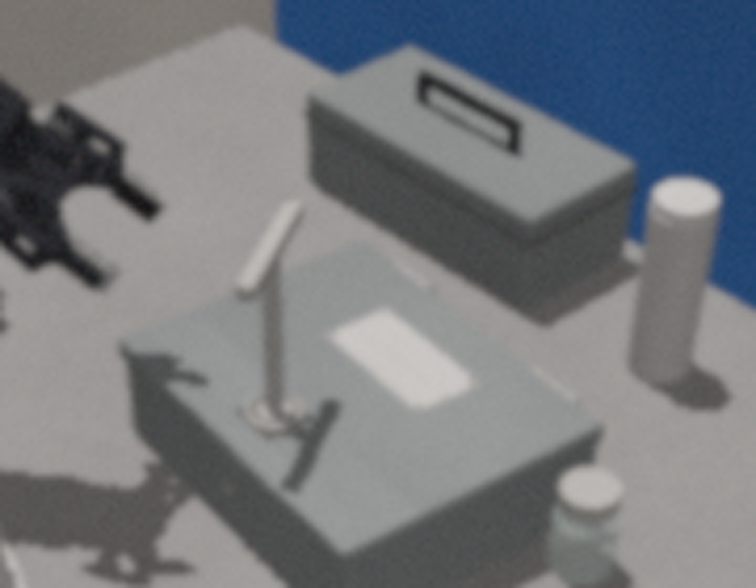

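```bash
python3 - <<'E'
from lib import *
S=np.load("r_scene.npy",allow_pickle=True).item(); D=np.load("r_side.npy",allow_pickle=True).item(); W=np.load("r_wrist.npy",allow_pickle=True).item()
for a,b in [(back(S,(290+232/3.7,130+200/3.7),.244),back(S,(290+377/3.7,130+263/3.7),.244)),(back(D,(200+295/4.2,60+208/4.2),.244),back(D,(200+244/4.2,60+287/4.2),.244)),(backfish(W,(213,311),.244),backfish(W,(352,311),.244))]:
    d=b-a; print((a+b)/2,np.hypot(*d[:2]),np.degrees(np.arctan2(d[1],d[0])))
E
```

```text
[0.56311895 0.20199626 0.244     ] 0.1077839624533898 32.76675973743236
[0.56360349 0.19648612 0.244     ] 0.10204519332829232 -150.42441355340753
[0.56237623 0.19711219 0.244     ] 0.11029919345272245 30.407795920935907
```

```bash
cat > regrasp.py <<'E'
from lib import *
B=np.array([.562,.199,.244]); z=np.array([0,0,-1.])
def RT(a): t=np.radians(a); x=np.array([np.cos(t),np.sin(t),0]); return np.c_[x,np.cross(z,x),z]
if __name__=="__main__":
    p=robot.read_tool_pos(); robot.move_linear(p+[-.02,.03,.14],speed=.25)
    R=RT(121.8); c=B+z*g
    robot.goto(c+[0,0,.09],R); print(robot.read_joint_positions().round(0))
    f0=robot.read_ft_force(); robot.move_linear(c,speed=.12); print(robot.read_ft_force()-f0)
    robot.command_gripper(0,grip_force=60); print(robot.read_grip_width(),(robot.read_ft_force()-f0).round(1),robot.read_torque().round(2),robot.read_time())
    cv2.imwrite("pics/rg.png",robot.grab_frame("wrist")["image"][:,:,::-1])
E
python3 regrasp.py
```

```text
[-15.  18. -10.  74.   3.  89.  97.]
[-1.59863896  2.08538205  0.0941291 ]
0.013162207021251099 [0.5 0.1 1.5] [ 0.05 -0.03 -0.03] 31.025
```

View pics/rg.png

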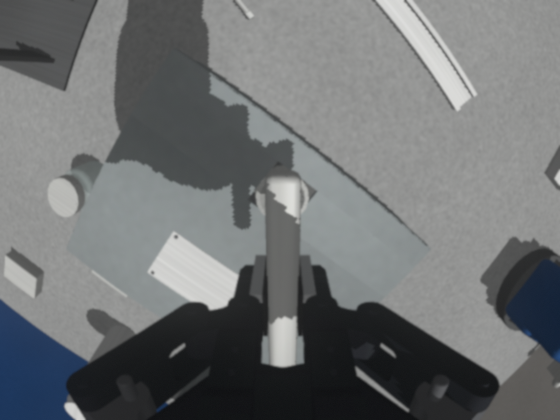

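```bash
cat > turn.py <<'E'
from regrasp import *
f0=robot.read_ft_force(); t0=robot.read_torque(); c=robot.read_tool_pos(); a=0
c=B+z*g
for a in [10,20,30,40,50,60,70,78,82,86,90,93,96,99,102,105]:
    robot.goto(c,RT(121.8-a))
    f=robot.read_ft_force()-f0; t=robot.read_torque()-t0; X=robot.read_ee_rot()[:,0]
    print(a,round(121.8-np.degrees(np.arctan2(X[1],X[0])),1),f.round(1),t.round(2),round(robot.read_tool_pos()[2],4),robot.read_grip_width().__round__(4))
    if abs(t[2])>1.2 or np.linalg.norm(f)>30: break
robot.sleep(.3); print(robot.read_time(),robot.read_torque()-t0)
E
python3 turn.py
```

```text
10 9.8 [ 1.1 -0.   1.4] [-0.01 -0.1  -0.  ] 0.2255 0.0126
20 19.6 [ 2.3 -0.7  1.2] [-0.19 -0.06 -0.02] 0.2255 0.013
30 29.5 [ 1.4 -1.   3.3] [-0.2  -0.03 -0.04] 0.2256 0.0128
40 39.5 [ 0.8 -0.1  3.5] [-0.21 -0.09  0.  ] 0.2255 0.0129
50 49.5 [ 1.6 -0.8  4.2] [-0.2  -0.   -0.06] 0.2255 0.013
60 59.5 [ 2.3 -0.3  4.1] [-0.14 -0.03 -0.03] 0.2255 0.0126
70 69.5 [ 0.9 -1.   4. ] [-0.15 -0.05 -0.01] 0.2255 0.013
78 77.5 [1.6 0.5 5.2] [-0.14 -0.08 -0.03] 0.2255 0.0132
82 81.4 [1.6 0.1 4.4] [-0.14 -0.12  0.02] 0.2255 0.0126
86 85.5 [ 0.8 -1.   4.3] [-0.11 -0.12  0.03] 0.2255 0.0131
90 89.5 [1.7 0.4 4.1] [-0.15 -0.11  0.06] 0.2255 0.013
93 92.4 [1.  0.1 3.5] [-0.14 -0.08  0.09] 0.2255 0.0127
96 95.4 [2.2 0.5 4.4] [-0.11 -0.13  0.03] 0.2255 0.0133
99 98.4 [1.7 0.2 4.1] [-0.11 -0.12 -0.01] 0.2256 0.0127
102 101.4 [1.9 0.8 3.9] [-0.14 -0.1   0.06] 0.2255 0.0127
105 104.4 [1.6 0.4 3.3] [-0.11 -0.11  0.1 ] 0.2255 0.0129
35.6167 [-0.13431536 -0.1473304   0.14066204]
```

```bash
cat > turn2.py <<'E'
from regrasp import *
t0=np.array([.05,-.03,-.03])
c=B+z*g
for a in [107,109,111,113,115,117,119,121]:
    robot.goto(c,RT(121.8-a)); robot.sleep(.1)
    t=np.mean([robot.read_torque() for _ in range(4)],0)-t0; X=robot.read_ee_rot()[:,0]
    print(a,round(121.8-np.degrees(np.arctan2(X[1],X[0])),1),robot.read_ft_force().round(1),t.round(2))
    if abs(t[2])>1.0: break
print(robot.read_time(),robot.read_joint_positions().round(1))
cv2.imwrite("pics/t2.png",robot.grab_frame("wrist")["image"][:,:,::-1])
E
python3 turn2.py
```

```text
107 106.4 [0.1 0.2 4.5] [-0.19 -0.11  0.31]
109 108.4 [-0.  -0.5  5.4] [-0.16 -0.11  0.39]
111 110.4 [ 0.5 -0.2  5.2] [-0.17 -0.08  0.42]
113 112.4 [ 0.6 -0.9  5.5] [-0.24 -0.06  0.41]
115 114.4 [ 0.7 -0.1  5.9] [-0.12 -0.08  0.4 ]
117 116.4 [-0.3 -0.4  3.8] [-0.18 -0.06  0.35]
119 118.4 [ 0.  -0.3  4.5] [-0.14 -0.06  0.47]
121 120.4 [ 0.3 -0.2  5.4] [-0.18 -0.    0.3 ]
38.4167 [-27.8  18.5   6.7  84.1  -2.2  77.5 -19.5]
```

View pics/t2.png

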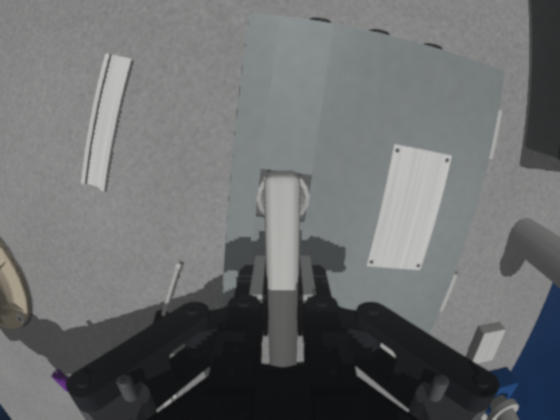

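```bash
python3 - <<'E'
from lib import *
S=robot.grab_frame("scene"); cv2.imwrite("pics/t2s.png",cv2.resize(S["image"][140:250,330:430,::-1],None,fx=5.4,fy=5.4,interpolation=cv2.INTER_CUBIC))
D=robot.grab_frame("side"); cv2.imwrite("pics/t2d.png",cv2.resize(D["image"][60:200,200:380,::-1],None,fx=4.2,fy=4.2,interpolation=cv2.INTER_CUBIC))
E
```

```text
(no output)
```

View pics/t2s.png

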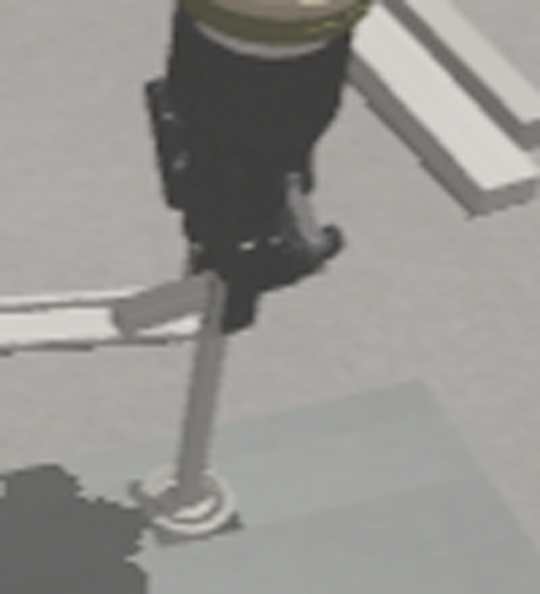

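View pics/t2d.png

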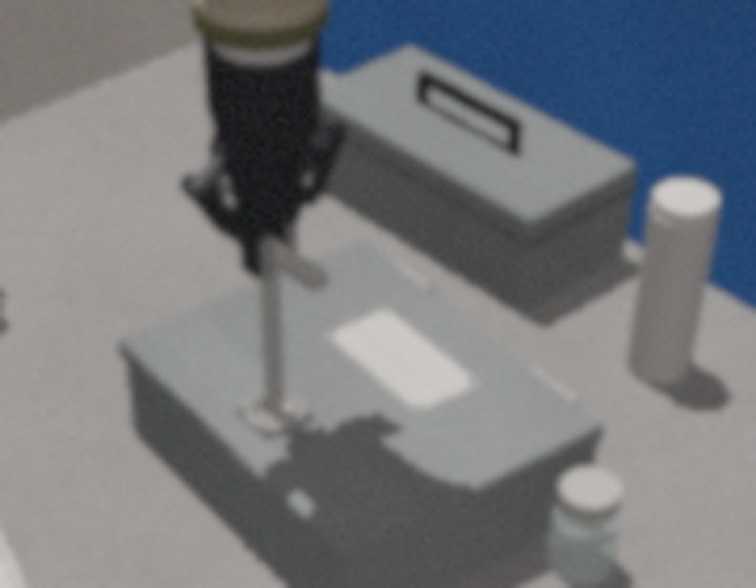

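```bash
python3 - <<'E'
from lib import *
S=robot.grab_frame("scene"); D=robot.grab_frame("side"); W=robot.grab_frame("wrist")
s=lambda u,v: back(S,(330+u/5.4,140+v/5.4),.244); dd=lambda u,v: back(D,(200+u/4.2,60+v/4.2),.244)
e=s(120,318); print(e, dd(320,277), backfish(W,(284,175),.251),backfish(W,(282,360),.251))
C=np.array([.562,.199,.244])
for q in (e,dd(320,277),backfish(W,(284,178),.251)):
    d=q-C; print(np.hypot(*d[:2]),np.degrees(np.arctan2(d[1],d[0])))
X=robot.read_ee_rot()[:,0];print(np.degrees(np.arctan2(X[1],X[0])))
for a in np.array([-88.6,-80,-75,-70]):
    q=C+.055*np.array([np.cos(np.radians(a)),np.sin(np.radians(a)),0]); print(a,((proj(S,q)[0]-[330,140])*5.4).round(),((proj(D,q)[0]-[200,60])*4.2).round(),projfish(W,q).round())
E
```

```text
[0.56475353 0.14651984 0.244     ] [0.56531505 0.14584494 0.244     ] [0.55958331 0.25525569 0.251     ] [0.56106523 0.1619367  0.251     ]
0.052552346981487724 -86.99655658918823
0.05325832987693998 -86.43133521959362
0.0551656824593741 92.48042611773593
1.3690851182504116
-88.6 [114. 317.] [320. 279.] [[285. 373.]]
-80.0 [124. 329.] [328. 274.] [[300. 372.]]
-75.0 [131. 335.] [332. 271.] [[309. 371.]]
-70.0 [139. 341.] [336. 267.] [[318. 369.]]
```

```bash
cat > turn3.py <<'E'
from regrasp import *
t0=np.array([.05,-.03,-.03])
c=B+z*g
def go(a):
    robot.goto(c,RT(121.8-a)); robot.sleep(.1)
    t=[]
    for _ in range(5): t.append(robot.read_torque()); robot.sleep(.01)
    t=np.mean(t,0)-t0; j=robot.read_joint_efforts()
    print(a,robot.read_ft_force().round(1),t.round(2),"j7",round(j[6],2))
for a in [118,114,110,106,104,106,108,110,112]: go(a)
print(robot.read_time())
E
python3 turn3.py
```

```text
118 [ 0.8 -0.4  4.8] [-0.17 -0.16  0.83] j7 -0.8
114 [1.1 0.3 5.6] [-0.17 -0.08  0.66] j7 -0.62
110 [-0.1 -0.6  5. ] [-0.19 -0.08  0.57] j7 -0.54
106 [-0.4  0.1  5. ] [-0.14 -0.07  0.37] j7 -0.31
104 [0.2 0.  5.6] [-0.15 -0.07  0.16] j7 -0.12
106 [ 0.8 -0.3  5.2] [-0.15 -0.1   0.27] j7 -0.23
108 [-0.1 -1.1  5.9] [-0.18 -0.1   0.35] j7 -0.34
110 [-0.3  0.2  5.9] [-0.18 -0.12  0.37] j7 -0.34
112 [0.8 0.4 5. ] [-0.15 -0.1   0.51] j7 -0.47
42.2417
```

```bash
cat > rel.py <<'E'
from regrasp import *
c=B+z*g
robot.goto(c,RT(121.8-101)); robot.sleep(.2); print(robot.read_torque(),robot.read_ft_force())
robot.command_gripper(.05); robot.command_gripper(.085)
robot.move_linear(c+[0,0,.10],speed=.1)
robot.goto(c+[-.06,-.12,.14],RT(0)); 
for n in ("wrist","side","scene"):
    f=robot.grab_frame(n); np.save(f"f_{n}.npy",f,allow_pickle=True); im=f["image"][:,:,::-1].copy()
    if n=="side": im=cv2.resize(im[60:200,200:380],None,fx=4.2,fy=4.2,interpolation=cv2.INTER_CUBIC)
    if n=="scene": im=cv2.resize(im[130:290,290:460],None,fx=3.7,fy=3.7,interpolation=cv2.INTER_CUBIC)
    cv2.imwrite(f"pics/f_{n}.png",im)
print(robot.read_time())
E
python3 rel.py
```

```text
[-0.07063827 -0.13657341 -0.00779833] [-0.34794088 -1.00083412  5.17787778]
45.5417
```

View pics/f_wrist.png

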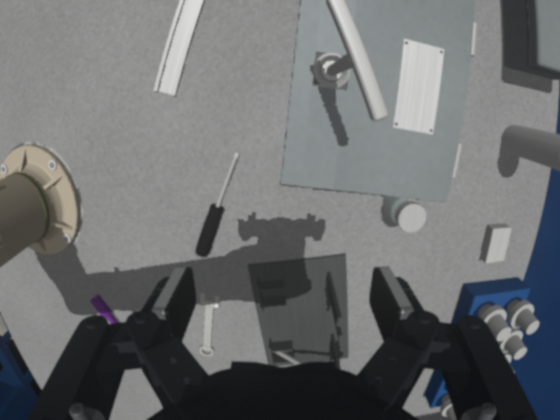

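View pics/f_side.png

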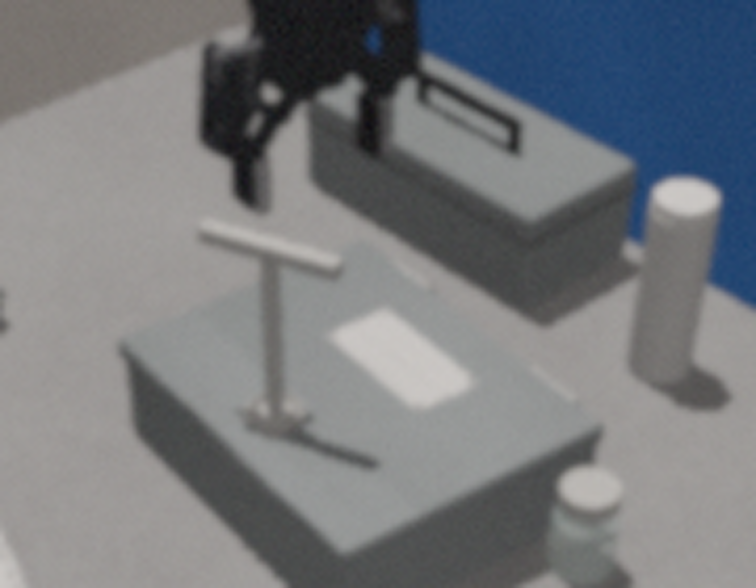

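View pics/f_scene.png

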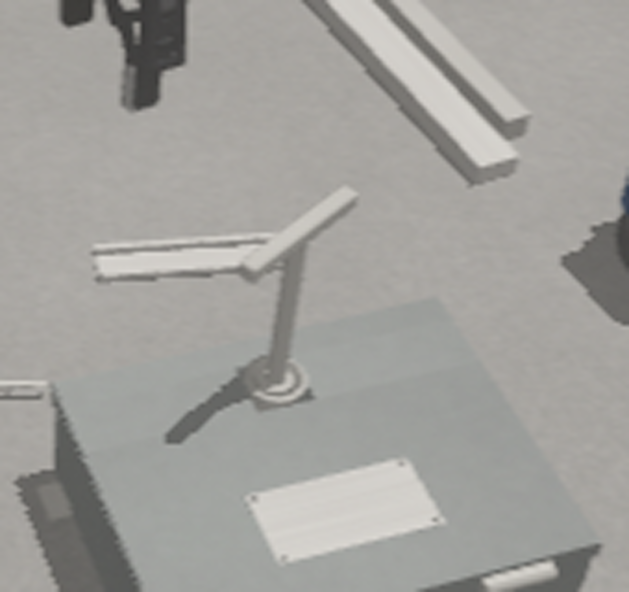

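```bash
python3 - <<'E'
from lib import *
S=np.load("f_scene.npy",allow_pickle=True).item(); D=np.load("f_side.npy",allow_pickle=True).item()
so=[(290+247/3.7,130+270/3.7),(290+350/3.7,130+194/3.7)]; do=[(200+337/4.2,60+266/4.2),(200+204/4.2,60+231/4.2)]
for i in range(2):
    r=least_squares(lambda q:np.r_[proj(S,q)[0]-so[i],proj(D,q)[0]-do[i]],[.56,.2,.24]); print(r.x.round(4),r.fun.round(1))
    if i: d=r.x-e; print("yaw",np.degrees(np.arctan2(d[1],d[0])),"len",np.linalg.norm(d),"mid",(r.x+e)/2)
    e=r.x
E
```

```text
[0.5825 0.1488 0.2445] [-0.2  0.2 -0.2 -0.3]
[0.5435 0.2482 0.2424] [-0.5  0.7 -0.6 -0.7]
yaw 111.41737696404307 len 0.10677068957210628 mid [0.5630061  0.19848302 0.24346854]
```

```bash
python3 -c "
from workcell import robot
robot.finish_job(); print(robot.read_time())"
```

```text
the job is handed in; nothing more can be done
the job is handed in; nothing more can be done
```

The job is handed in at about 45.5 s of the 72 s limit. The door is shut, and the big key stands upright in the lock, turned clockwise to the stop. I never saw the lock's own angle, so "fully home" rests on the torque reading below.

**What I did**
- **Door:** I pressed the free edge down until the fingertips stopped at 96 mm above the bench. That is the shut height, held with about 26 N.
- **Finding the square:** I looked into the well with the wrist camera and measured the drive at about 32°.
- **Key:** I took the big key from the rack by its shaft, stood it up and lowered it at that angle. It dropped over the square at the first try, to 48.5 mm below the rim. The contact force stayed below about 11 N, and the back-and-forth search was not needed.
- **Turning:** I let go, gripped the handle bar from above and turned it clockwise. Resistance built up steadily from about 103° and did so again when I repeated the last part, so I read it as the end stop. I then backed off to 101°, where there was no torque left, let go and withdrew.

**Last checks**
- **Key:** The bar's centre measured 243.5 mm high, against 244 mm for a fully dropped key. It was about 2.5 mm off the lock's centre, so the key leans about 1°.
- **Bystanders:** The jar and screwdriver appear unmoved in the last pictures. The slim key shows only partly in the last wrist picture, but I never touched it.

**What disagreed**
- **Stop angle:** The stop came at about 103–105° of key turn, a few degrees more than my measured square angle and the free play predicted.
- **Over-turn:** I turned the gripper on to 120°, and the torque there stayed low, at 0.3 to 0.8 N m. That is soft for a hard stop.

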